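# Shut the dust extractor's door past its roller catch and switch it on

### The arm

A 6-joint arm with a two-finger parallel gripper is mounted at the origin on the work surface. World frame = base frame: x ahead of the robot, y to its left, z up, the work surface at z = 0. Lengths are in m, angles in rad, forces in N, time in s.
With the tool pointing down it reaches from about 0.375 to 0.9 m from the base axis. Payload 3.1 kg.
Tool frame: the origin (TCP) lies between the finger pads; the fingertips stand manip.nose_length ahead of it and the grasp point (between the pads) lies 5 mm behind it (manip.nose_length is the distance from the TCP to the fingertips, in m); z points along the fingers, y is the line along which they close (so a half turn about z gives the same grasp; the last joint's range is limited). The gripper opens to 85 mm and grips with 20 to 120 N. Pads are 22 mm wide; open, the fingers measure 114 mm over their backs; the gripper's body (76 mm by 85 mm) begins 54 mm behind the grasp point. The pads swing forward as they close: fully open they stand 13 mm farther back than shut.
Start: joints at [0.946, 0.527, 1.433, -0, 1.181, -0.178], TCP at [0.27, 0.564, 0.213] pointing down, gripper open.
Joint ranges: [-3.08, 3.08], [-0.75, 2.2], [0.22, 2.44], [-1.43, 4.57], [0, 2.65], [-2.85, 2.85]. Speed limits (rad/s): [2.79, 2.79, 3.14, 3.14, 3.14, 3.14].

### API

Orientations are given as a unit quaternion [x, y, z, w].
In Python, from station import monitor, eyes, job, manip gives the robot as it stands.
- The arm moves only by the shell command python3 -m pendant 'ROWS' [FORCE]. ROWS is JSON, a list that holds one entry, the list of rows, each a list of 7 numbers: the shift along the tool's x, y, z as a fraction of full scale, then the turn, a rotation vector about the tool's x, y, z as a fraction of full scale, then the opening, from 0 (shut) to 1 (fully open). A call has 1 to 20 rows; each row shifts and turns the commanded pose from where the row before left it, along the tool's axes as they then stand; what a row does not reach is not made up. Full scale, the value 1, is 800 mm for a shift and 0.12 rad for a turn. A row lasts 1/10 s, in which the tool goes at most 50 mm and 8.59 degrees, less where a joint would pass 70% of its speed; a pose out of reach is approached as far as the arm can. A call with a number of a shift or a turn outside -1 to 1 is refused whole. A call with a gripper value outside its range is refused whole. The fingers move at their own pace and stop on an object; FORCE is the grip in N (left out, the last holds). Time passes only in rows, so rows that do not move let the fingers close. It gives the time, the measured TCP pose, the force, the opening and the grip force at its end, in the units of the state.
- monitor.sense(): the state, without advancing time (a new reading comes with each control period).
- eyes.snapshot(name): name is "scene" or "top" or "wrist"; returns a dict with "pixels" (384x512x3 uint8, red, green, blue), "depth" (384x512 float32, m along the optical axis (not along the pixel's ray), 0 where there is no reading), "intrinsics" (3x3 intrinsics, pixels), "eye" and "attitude" of the camera in the world. Camera axes: x right, y down, z forward; pixel columns grow to the right and rows downward; lengths in m; the calibration is good to about 2 mm. A picture is of the moment at which its call begins.
- job.sign_off(): hands the job in; it is judged then, once.
The state is a dict: "t": time; "q": joint angles; "qd": joint speeds; "tau": joint torques, N m; "tcp_pos": TCP position; "tool_rot": TCP orientation; "force": force on the tool from outside, world axes, zero at the start; "ft_torque": the same for the moment, N m; "finger_gap": opening from 0.0 (shut) to 1.0 (fully open); "gripper_force": force on a finger pad.
Only numpy, scipy, OpenCV 4.12 (cv2) and the standard library are available. Lean on these libraries where they do the work, as an engineer would, in place of code of your own. Each camera call takes 0.05 s, during which the arm holds its last target. There are 200 camera calls.

### The job

Get the dust extractor ready for drilling: push the door of the squat, wide enamel box (the one with the round hose spigot on its roof) past its sprung roller catch until it snaps fully shut, and only then switch the extractor on by pressing the raised end of the black rocker switch (the end away from the robot) fully down. Leave the open door of the tall, narrow cupboard as it stands.

Things in the scene. Friction and masses are not known exactly. Their poses are not given: they have to be found in the camera images.
- extractor_door (a joint): angle (rad) of the door of the fixed cream enamel box 220 wide, 180 deep, 150 high with a round spigot on its rear roof (front 70 mm clear). Upright hinge at the front's left edge seen from the robot; 0 shut, up to 1.3 open towards the robot, starts 0.4-0.8, stays where left. The roller catch resists from 0.08 rad (about 6 N at the push point) to 0.03, then pulls the door to 0 and holds it
- extractor_door_push (a point): point on the door's outer face, 115 mm above the counter, 30 below the door's top, 60 from its free edge. Moves with the door: x points through it into the box (push this way), y along it to the hinge, z up. Door 210 wide, 128 high, 12 thick; hinge axis at +12 mm x, +150 mm y from here. A 22 mm knob, 53 lower and 35 nearer the free edge, stands 32 out of the face
- rocker (a joint): angle (rad) of the rocker switch: 0 off (start), 0.28 fully on; needs about 2 N at the raised end, stays where left. Fixed grey metal plinth 84 x 54 x 32 mm high on the counter, in front of and between the two boxes, with a black rocker 58 long, 32 wide on top, its two halves meeting in a shallow V
- rocker_raised_end (a point): point on top of the rocker's raised half, on its centre line, 18 mm from the pivot line at mid-rocker, 11 mm short of the end, 45 mm above the counter when off. x (level when off) points along the rocker to this end, away from the robot, turned up to 45 degrees either way; y across; z up. This half slopes up 16 degrees outward when off. Press straight down: it sinks 5 mm until this half is level
- cupboard_door_edge (a point): top corner at the free edge of the bystander cupboard's door, outer face. The cupboard is cream enamel too, but tall and narrow (160 wide, 150 deep, 215 high), without a spigot; its door, 150 wide, hinged at the front's right edge seen from the robot, stands open and must stay as it is. Cupboard and extractor may swap sides
There are look-alikes about, which are no part of the job. Of the things that look like the part that bears rocker, the largest one is meant.

How it is judged:
By the outcome, as a careful person would: the job done as asked, in the order asked, and still so for the second after the job is handed in, with the robot touching nothing.
It also fails if it takes over 38 s, if anything falls off the work surface, if the arm or the gripper's body presses on something with over 40 N, if the wrist force passes 120 N, or if a joint passes its speed limit or range.

## Working session

There is one attempt and no reset: what is moved stays moved. The work goes in short steps, Python scripts to look and compute and a shell command to move; the robot and the scene stay as the last step left them, time stands still between calls to the robot, and variables do not carry over. Pictures are saved under pics/ and viewed, at most 10 in all, crops included, and the job is handed in when it is done.

```bash
mkdir -p pics; cat > h.py <<'E'
import numpy as np, cv2
from scipy.spatial.transform import Rotation as R
from station import monitor, eyes, job, manip
def snap(n,tag):
    s=eyes.snapshot(n); np.savez(f'pics/{tag}.npz',**{k:np.array(v) for k,v in s.items()})
    cv2.imwrite(f'pics/{tag}.png',cv2.cvtColor(s['pixels'],cv2.COLOR_RGB2BGR)); return s
def load(tag): return dict(np.load(f'pics/{tag}.npz'))
def rot(a):
    a=np.array(a); return a if a.shape==(3,3) else R.from_quat(a).as_matrix()
def cloud(s):
    d=s['depth'];K=s['intrinsics'];v,u=np.indices(d.shape)
    p=np.stack([(u-K[0,2])/K[0,0]*d,(v-K[1,2])/K[1,1]*d,d],-1)
    p=p@rot(s['attitude']).T+s['eye']; p[d==0]=np.nan; return p
E
python3 - <<'E'
from h import *
a=snap('scene','s1');b=snap('top','t1')
cv2.imwrite('pics/both.png',cv2.resize(cv2.imread('pics/s1.png'),(800,600)))
cv2.imwrite('pics/topb.png',cv2.resize(cv2.imread('pics/t1.png'),(800,600)))
st=monitor.sense();print(st,manip.nose_length,a['eye'],b['eye'],a['attitude'])
E
```

```text
{'t': 0.1, 'q': array([ 9.45532290e-01,  5.28380096e-01,  1.43379114e+00,  4.80495243e-05,
        1.18143451e+00, -1.78491301e-01]), 'qd': array([ 0.00025437, -0.00219819, -0.00451987, -0.00159969, -0.00260048,
        0.00158123]), 'tau': array([ 2.96847338e-04, -4.43302774e+01, -1.78586429e+01, -2.51540150e-04,
        3.83636696e-03,  4.70378211e-06]), 'tcp_pos': array([0.26957745, 0.56310151, 0.2120219 ]), 'tool_rot': array([ 2.21541916e-01,  9.75150330e-01, -9.17660549e-04, -4.14154027e-04]), 'force': array([ 0.0069273 ,  0.64438658, -0.96041751]), 'ft_torque': array([ 0.01482372, -0.03862423,  0.02807297]), 'gripper_force': 0.0, 'finger_gap': 0.9986242217563469} 0.014 [ 1.15902289 -0.26599554  0.89900243] [0.39791613 0.01624694 1.19553006] [ 0.78010754  0.51395468 -0.2000954  -0.29537205]
```

View pics/both.png

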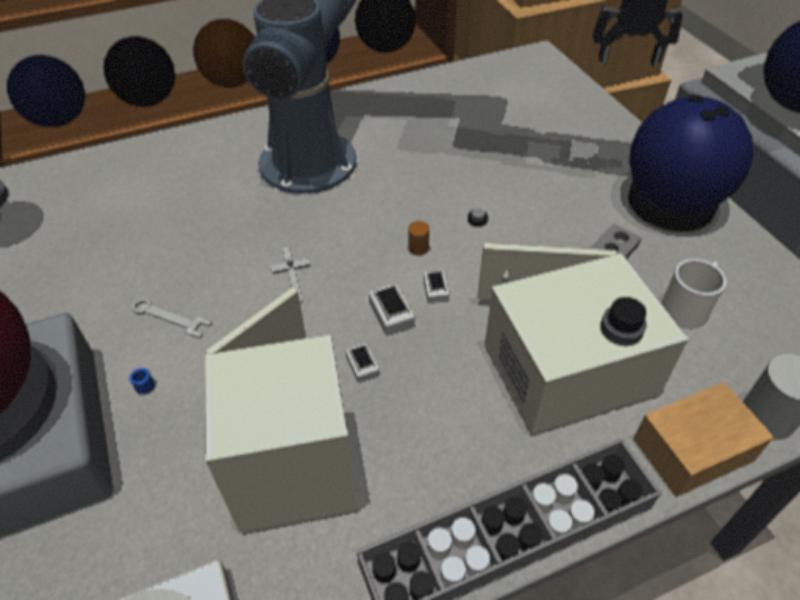

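View pics/topb.png

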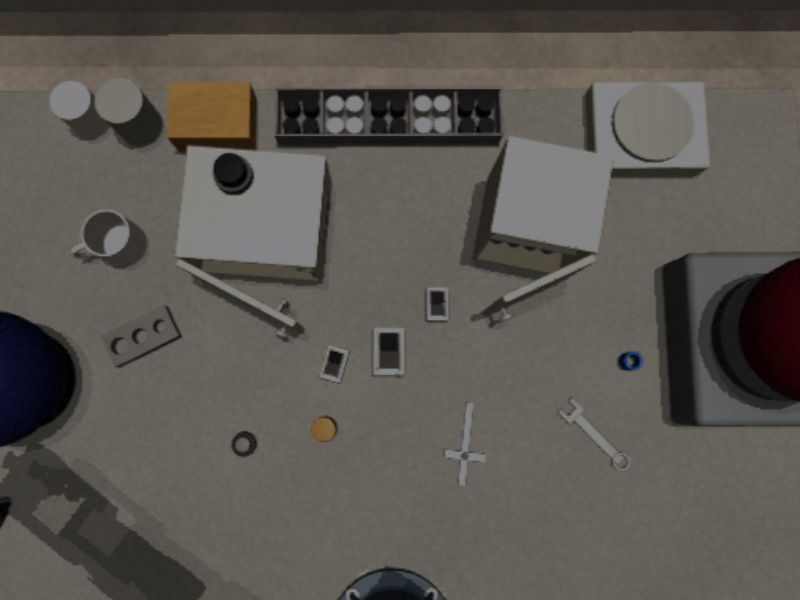

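The top view (up = +x, left = +y) shows the extractor on the left. Its door hinge is near (182,262) and its free edge near (296,325). The largest rocker is at (389,351), with two smaller look-alikes beside it. The cupboard is on the right, and its door ends near (505,298).

```bash
python3 - <<'E'
from h import *
s=load('t1');P=cloud(s)
import itertools
z=P[...,2]
# door top: pixels in ROI at z ~0.143
m=np.zeros(z.shape,bool); m[int(255*.64):int(335*.64),int(172*.64):int(305*.64)]=1
print('z vals',np.nanpercentile(z[m],[5,50,90,99]))
mm=m&(abs(z-0.144)<0.008); p=P[mm]
# exclude roof (x larger): line fit
rect=cv2.minAreaRect((p[:,:2]*1000).astype(np.float32)); print(len(p),rect,cv2.boxPoints(rect),np.median(p[:,2]))
roof=np.zeros(z.shape,bool);roof[90:185,105:215]=1
r=P[roof&(abs(z-0.15)<.006)];rect=cv2.minAreaRect((r[:,:2]*1000).astype(np.float32));print('roof',rect,cv2.boxPoints(rect),np.median(r[:,2]))
k=np.zeros(z.shape,bool);k[200:250,225:270]=1
r=P[k&(z>0.02)];rect=cv2.minAreaRect((r[:,:2]*1000).astype(np.float32));print('plinth',rect,cv2.boxPoints(rect),np.nanmax(r[:,2]))
c=np.zeros(z.shape,bool);c[155:210,300:385]=1
r=P[c&(z>0.19)];print('cup',r[:,0].min(),r[:,1].max(),len(r),np.median(r[:,2]))
im=cv2.imread('pics/t1.png')
a=cv2.resize(im[200:250,200:270],None,fx=8,fy=8,interpolation=cv2.INTER_CUBIC);cv2.imwrite('pics/c1.png',a)
for v in range(206,244,3): print(v,[f'{1000*x:.0f}' for x in z[v,238:262:2]])
E
```

```text
z vals [-0.00230154  0.00282574  0.14756475  0.15237398]
776 ((553.0968627929688, 235.04263305664062), (199.8497314453125, 111.7124252319336), 89.65265655517578) [[496.6359  135.4582 ]
 [608.34625 134.78099]
 [609.55786 334.62708]
 [497.84747 335.30426]] 0.14722997695881168
roof ((665.6649169921875, 219.90707397460938), (221.55804443359375, 223.70472717285156), 85.12895965576172) [[544.80994  119.02591 ]
 [767.70667  100.030396]
 [786.5199   320.78824 ]
 [563.62317  339.78375 ]] 0.15055317033902527
plinth ((464.61016845703125, 2.309560775756836), (50.778804779052734, 82.7629623413086), 89.52064514160156) [[423.01773  -22.732746]
 [505.7778   -23.42516 ]
 [506.2026    27.351868]
 [423.44254   28.044281]] 0.05194538551606587
cup 0.5243826143030036 -0.16249226465906874 515 0.2107069986921325
206 ['4', '2', '3', '1', '1', '5', '-1', '2', '1', '-4', '-1', '3']
209 ['-5', '36', 'nan', '29', '35', '28', '33', '34', '28', '30', '2', '2']
212 ['-2', '35', '37', '31', '33', '30', '32', '31', '33', '40', '31', '2']
215 ['-3', '35', '39', '47', '49', '50', '48', '51', '44', '38', '31', '-2']
218 ['2', '32', '41', '45', '48', '45', '45', '45', '44', '36', '34', '0']
221 ['1', '32', '37', '42', '43', '39', '44', '43', '45', '39', '37', '4']
224 ['1', '36', '40', '40', '39', '42', '41', '38', '39', '35', '31', '-0']
227 ['-0', '34', '39', '38', '42', '43', '40', '35', '42', '39', '35', '-1']
230 ['-1', '29', '41', '39', '39', '42', '43', '41', '44', '40', '33', '1']
233 ['3', '34', '38', '39', '39', '43', '41', '42', '37', '40', '32', '1']
236 ['0', '33', '40', '33', '29', '31', '36', '34', '34', '39', '36', '-2']
239 ['-3', '33', '35', '29', '34', '29', '30', '34', '34', '31', '31', '1']
242 ['3', '1', '4', '2', '-2', '2', '2', '3', '1', '2', '4', '-0']
```

View pics/c1.png

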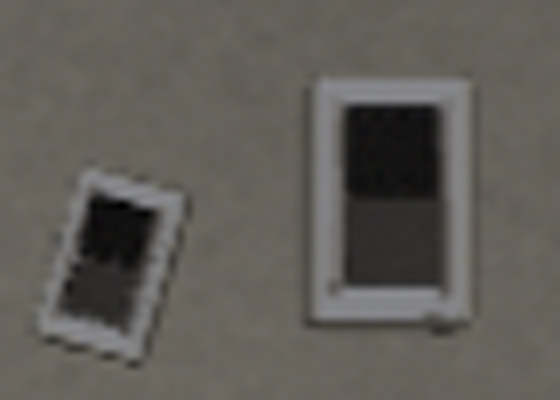

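The crop shows the largest plinth square to the robot, with the rocker's dark raised half at the far end. The fitted plinth, 83 x 51 mm, matches the given 84 x 54. Next I fit the door.

```bash
python3 - <<'E'
from h import *
s=load('t1');P=cloud(s);z=P[...,2]
roof=np.zeros(z.shape,bool);roof[90:185,105:215]=1
ok=roof&(abs(z-0.15)<.006)
r=P[ok]; x=r[:,0];
r=r[x>0.59];rect=cv2.minAreaRect((r[:,:2]*1000).astype(np.float32));print('roof',rect[2],cv2.boxPoints(rect))
# door line: pixels z 0.137..0.155, below line of box front
v,u=np.indices(z.shape)
m=(z>0.135)&(z<0.158)&(v>165)&(v<212)&(u>112)&(u<194)
# pixel band around door line (182,262)->(296,325) view
a=np.array([182,262])*.64;b=np.array([296,325])*.64;n=np.array([-(b-a)[1],(b-a)[0]]);n/=np.linalg.norm(n)
m&=abs((u-a[0])*n[0]+(v-a[1])*n[1])<5
p=P[m];
vx,vy,x0,y0=cv2.fitLine((p[:,:2]).astype(np.float32),cv2.DIST_HUBER,0,.01,.01).ravel()
t=(p[:,0]-x0)*vx+(p[:,1]-y0)*vy
print(len(p),vx,vy,x0,y0,'ends',[(x0+q*vx,y0+q*vy) for q in (t.min(),t.max())],np.ptp(t),np.degrees(np.arctan2(vy,vx)))
q=(p[:,0]-x0)*-vy+(p[:,1]-y0)*vx;print('width',np.percentile(q,[3,50,97]))
E
python3 - <<'E'
import cv2
im=cv2.imread('pics/t1.png')
cv2.imwrite('pics/c2.png',cv2.resize(im[150:225,100:220],None,fx=6,fy=6,interpolation=cv2.INTER_CUBIC))
E
```

```text
roof 85.29753112792969 [[574.67096 116.27624]
 [768.1961  100.35717]
 [786.36163 321.1921 ]
 [592.8365  337.11118]]
430 0.4751341 0.8799134 0.5496083 0.23901986 ends [(np.float64(0.5005317746873985), np.float64(0.14813376137026985)), (np.float64(0.5999175973026319), np.float64(0.33218898964649957))] 0.20917425559643557 61.631916
width [-5.73799111e-03  5.66739174e-06  5.64972666e-03]
```

View pics/c2.png

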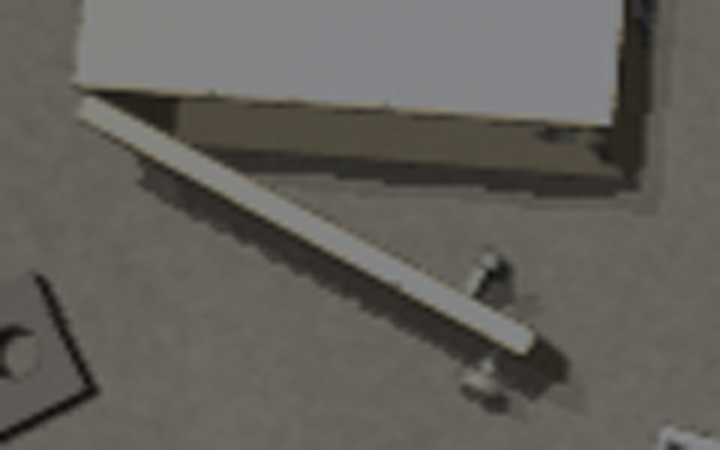

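The crop shows the door's top edge running from the hinge at about (85,105) to the free edge at about (530,345), with knobs on both faces. The fitted length is 209 mm and the height about 0.147 m, so it agrees with the given sizes. That puts the angle near 0.41 rad, the hinge near (0.605,0.329) and the push point near (0.5235,0.203). Tool −x already points almost along the push direction, so I shut the fingers and approach high.

```bash
python3 -m pendant '[[[-0.0216,-0.0451,0,0,0,0,0],[-0.0216,-0.0451,0,0,0,0,0],[-0.0216,-0.0451,0,0,0,0,0],[-0.0216,-0.0451,0,0,0,0,0],[-0.0216,-0.0451,0,0,0,0,0],[-0.0441,-0.0058,0,0,0,0,0],[-0.0441,-0.0058,0,0,0,0,0],[-0.0441,-0.0058,0,0,0,0,0],[-0.0441,-0.0058,0,0,0,0,0],[-0.0441,-0.0058,0,0,0,0,0],[-0.0441,-0.0058,0,0,0,0,0],[-0.0441,-0.0058,0,0,0,0,0],[0,0,0,0,0,-0.35,0],[0,0,0,0,0,-0.35,0],[0,0,0,0,0,-0.35,0],[0,0,0,0,0,-0.35,0],[0,0,0,0,0,-0.35,0],[0,0,0,0,0,0,0],[0,0,0,0,0,0,0]]]'
python3 - <<'E'
from h import *
st=monitor.sense();T=rot(st['tool_rot']);print(st['tcp_pos'],T,st['finger_gap'])
E
```

```text
t: 2.0
tcp_pos: [0.4784, 0.2276, 0.2127]
tool_rot: [0.119, 0.993, -0.0, -0.0]
force: [0.3, 0.5, 0.0]
finger_gap: -0.002
gripper_force: 0.0
[0.47840806 0.2275828  0.21266491] [[-9.71890288e-01  2.35433298e-01 -6.55198684e-04]
 [ 2.35433432e-01  9.71890468e-01 -1.34029904e-04]
 [ 6.05226253e-04 -2.84518037e-04 -9.99999776e-01]] -0.002315025904934764
```

```bash
python3 -m pendant '[[[0,0,0.043,0,0,0,0],[0,0,0.043,0,0,0,0],[0,0,0.043,0,0,0,0],[0,0,0,0,0,0,0],[-0.0188,-0.0043,0,0,0,0,0],[-0.0188,-0.0043,0,0,0,0,0],[-0.0188,-0.0043,0,0,0,0,0],[-0.0188,-0.0043,0,0,0,0,0],[0,0,0,0,0,0,0]]]'
python3 -m pendant '[[[-0.0188,-0.0043,0,0,0,0,0],[0,0,0,0,0,0,0]]]'
```

```text
t: 2.9
tcp_pos: [0.5383, 0.199, 0.111]
tool_rot: [0.119, 0.993, 0.001, 0.003]
force: [0.3, 1.2, 0.3]
finger_gap: 0.002
gripper_force: 0.0
t: 3.1
tcp_pos: [0.5503, 0.1925, 0.1101]
tool_rot: [0.119, 0.993, 0.0, 0.002]
force: [0.5, 0.4, -0.3]
finger_gap: -0.002
gripper_force: 0.0
```

```bash
python3 -m pendant '[[[-0.006,-0.0014,0,0,0,0,0],[-0.006,-0.0014,0,0,0,0,0],[0,0,0,0,0,0,0]]]'
python3 -m pendant '[[[-0.006,-0.0014,0,0,0,0,0],[-0.006,-0.0014,0,0,0,0,0],[0,0,0,0,0,0,0]]]'
python3 - <<'E'
from h import *
s=snap('top','t2')
cv2.imwrite('pics/c3.png',cv2.resize(cv2.imread('pics/t2.png')[80:240,90:260],None,fx=3.5,fy=3.5))
E
```

```text
t: 3.4
tcp_pos: [0.5572, 0.1886, 0.1097]
tool_rot: [0.118, 0.993, -0.0, 0.0]
force: [-0.0, -0.1, 0.2]
finger_gap: 0.002
gripper_force: 0.0
t: 3.7
tcp_pos: [0.5643, 0.185, 0.1094]
tool_rot: [0.118, 0.993, 0.0, -0.001]
force: [-2.5, 2.7, 0.8]
finger_gap: -0.004
gripper_force: 1.2
```

View pics/c3.png

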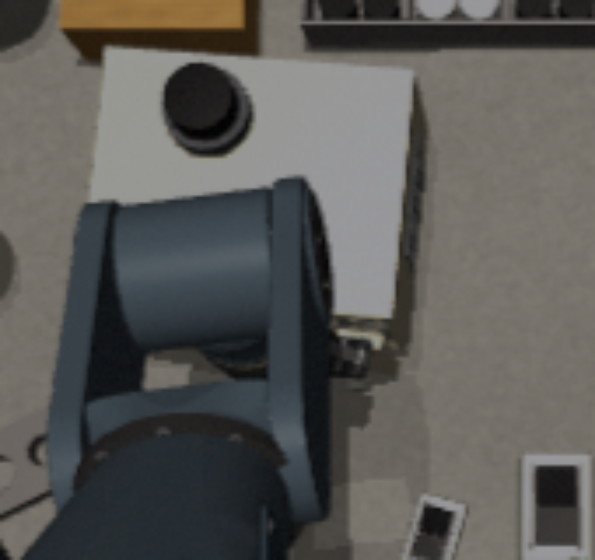

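The crop shows the door nearly shut, with its free edge at about (360,340) just in front of the box. The force is starting to rise at the catch, so I keep pushing.

```bash
python3 -m pendant '[[[-0.006,-0.001,0,0,0,0,0],[0,0,0,0,0,0,0]]]'
python3 -m pendant '[[[-0.006,-0.001,0,0,0,0,0],[0,0,0,0,0,0,0]]]'
python3 -m pendant '[[[-0.004,-0.001,0,0,0,0,0],[0,0,0,0,0,0,0]]]'
```

```text
t: 3.95
tcp_pos: [0.5706, 0.1821, 0.1097]
tool_rot: [0.118, 0.993, -0.0, 0.001]
force: [0.0, 0.6, -0.3]
finger_gap: 0.002
gripper_force: 0.4
t: 4.15
tcp_pos: [0.5707, 0.1818, 0.1096]
tool_rot: [0.118, 0.993, 0.001, -0.004]
force: [-8.4, 5.0, 4.8]
finger_gap: -0.003
gripper_force: 4.2
t: 4.35
tcp_pos: [0.5707, 0.1815, 0.1095]
tool_rot: [0.118, 0.993, 0.001, -0.007]
force: [-12.7, 8.7, 7.6]
finger_gap: -0.004
gripper_force: 6.7
```

The force fell to zero at the snap and then hit a hard stop at x = 0.5707, where I predicted 0.570. I back off, rise and check.

```bash
python3 -m pendant '[[[0.015,0.003,0,0,0,0,0],[0.03,0,0,0,0,0,0],[0.045,0,0,0,0,0,0],[0.03,0,0,0,0,0,0],[0,0,-0.04,0,0,0,0],[0,0,-0.04,0,0,0,0],[0,0,-0.04,0,0,0,0],[0.0,-0.055,0,0,0,0,0],[0.0,-0.055,0,0,0,0,0],[0,-0.055,0,0,0,0,0],[0,-0.055,0,0,0,0,0],[0,0,0,0,0,0,0],[0,0,0,0,0,0,0]]]'
python3 - <<'E'
from h import *
s=snap('top','t3');P=cloud(s);z=P[...,2];v,u=np.indices(z.shape)
cv2.imwrite('pics/c4.png',cv2.resize(cv2.imread('pics/t3.png')[80:260,100:280],None,fx=3.3,fy=3.3))
m=(z>.135)&(z<.158)&(v>90)&(v<200)&(u>105)&(u<212)
r=P[m];rect=cv2.minAreaRect((r[:,:2]*1000).astype(np.float32));print(rect,cv2.boxPoints(rect))
T=rot(monitor.sense()['tool_rot']);p=monitor.sense()['tcp_pos']
print(p,T[:,:2].T, (np.array([.482,.0023,.075])-p)@T/.8)
E
```

```text
t: 5.65
tcp_pos: [0.4441, 0.0315, 0.2062]
tool_rot: [0.12, 0.993, -0.0, 0.001]
force: [0.6, 0.4, 0.4]
finger_gap: 0.001
gripper_force: 0.0
((681.0133056640625, 218.42701721191406), (220.90284729003906, 193.12147521972656), 85.23310852050781) [[575.60785 116.38203]
 [768.06134 100.33326]
 [786.41876 320.47202]
 [593.9653  336.52078]]
[0.44411684 0.03243622 0.20608343] [[-9.71796878e-01  2.35809838e-01 -2.13270762e-03]
 [ 2.35810192e-01  9.71799128e-01  8.72762544e-05]] [-0.05455199 -0.02545569  0.16396879]
```

View pics/c4.png

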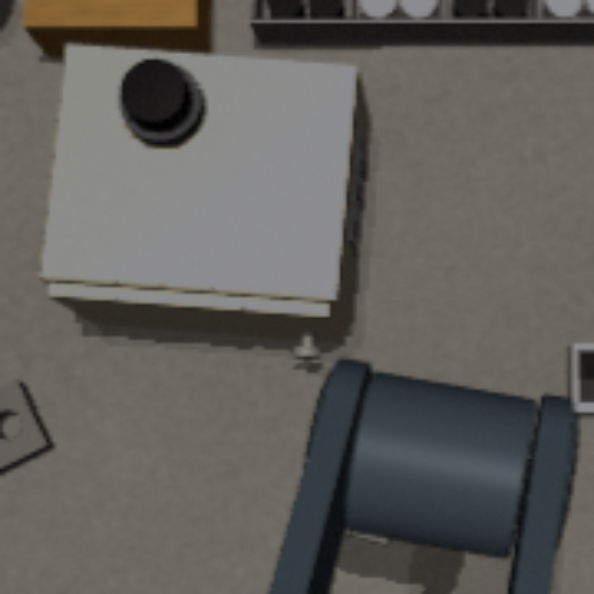

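The door is flush: roof plus door measures 193 mm deep, which is 180 + 12. The crop shows no gap at row 300. Now I go above the rocker's raised end and square up the yaw.

```bash
python3 -m pendant '[[[-0.0273,-0.0127,0,0,0,0,0],[-0.0273,-0.0127,0,0,0,0,0],[0,0,0.03,0,0,-0.4,0],[0,0,0.03,0,0,-0.4,0],[0,0,0.03,0,0,-0.4,0],[0,0,0.03,0,0,-0.4,0],[0,0,0.03,0,0,-0.4,0],[0,0,0,0,0,0,0],[0,0,0,0,0,0,0]]]'
python3 - <<'E'
from h import *
s=snap('scene','s2')
cv2.imwrite('pics/c5.png',cv2.resize(cv2.imread('pics/s2.png')[130:250,190:340],None,fx=5,fy=5))
st=monitor.sense();T=rot(st['tool_rot']);print(T[:,0],(np.array([.482,.0023,.054])-st['tcp_pos'])@T/.8)
E
```

```text
t: 6.6
tcp_pos: [0.4813, 0.0039, 0.0856]
tool_rot: [-0.002, 1.0, 0.0, -0.0]
force: [1.1, -0.2, -0.2]
finger_gap: 0.0
gripper_force: 0.0
[-0.99999012 -0.00417337 -0.00153079] [-9.46041443e-05 -1.56960481e-03  4.03886474e-02]
```

View pics/c5.png

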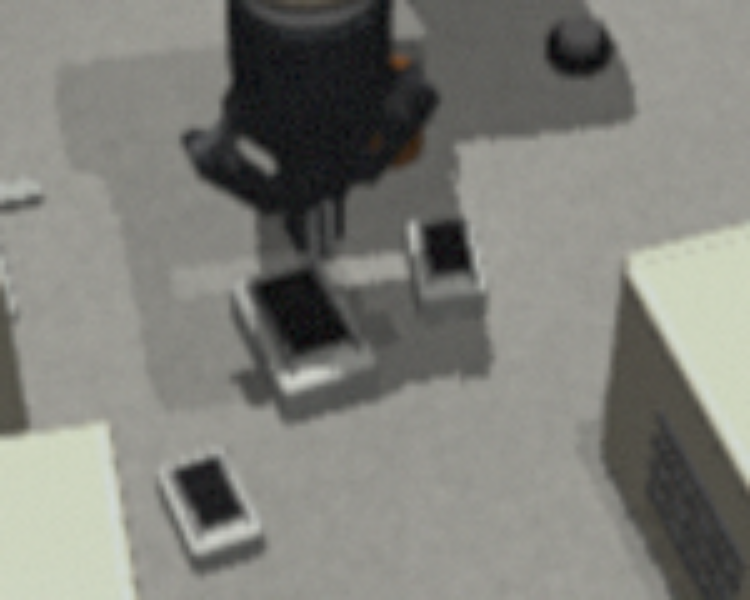

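The gripper is above the largest plinth, with the fingertips at about (320,245) over the rocker and clear of the look-alikes. I press down in small steps.

```bash
python3 -m pendant '[[[0,-0.0015,0.015,0,0,0,0],[0,0,0.015,0,0,0,0],[0,0,0,0,0,0,0]]]'
python3 -m pendant '[[[0,0,0.005,0,0,0,0],[0,0,0.0025,0,0,0,0],[0,0,0,0,0,0,0]]]'
python3 -m pendant '[[[0,0,0.0035,0,0,0,0],[0,0,0,0,0,0,0]]]'
python3 -m pendant '[[[0,0,0.0035,0,0,0,0],[0,0,0,0,0,0,0]]]'
```

```text
t: 6.95
tcp_pos: [0.4813, 0.0019, 0.0621]
tool_rot: [-0.002, 1.0, -0.0, 0.0]
force: [0.3, -0.7, 0.9]
finger_gap: 0.001
gripper_force: 0.0
t: 7.25
tcp_pos: [0.4812, 0.0016, 0.0561]
tool_rot: [-0.002, 1.0, -0.0, 0.0]
force: [0.2, -1.0, 0.1]
finger_gap: 0.002
gripper_force: 0.0
t: 7.45
tcp_pos: [0.4809, 0.0016, 0.0529]
tool_rot: [-0.002, 1.0, 0.0, -0.0]
force: [0.3, 0.4, -0.4]
finger_gap: 0.001
gripper_force: 0.0
t: 7.65
tcp_pos: [0.4807, 0.0016, 0.0499]
tool_rot: [-0.002, 1.0, 0.0, -0.0]
force: [0.7, -0.1, -0.7]
finger_gap: 0.001
gripper_force: 0.0
```

```bash
python3 -m pendant '[[[0,0,0.0035,0,0,0,0],[0,0,0,0,0,0,0]]]'
python3 - <<'E'
from h import *
s=snap('scene','s3')
cv2.imwrite('pics/c6.png',cv2.resize(cv2.imread('pics/s3.png')[150:220,220:310],None,fx=8,fy=8,interpolation=cv2.INTER_CUBIC))
E
```

```text
t: 7.85
tcp_pos: [0.4807, 0.0017, 0.047]
tool_rot: [-0.002, 1.0, 0.0, -0.0]
force: [-0.9, 0.2, -0.8]
finger_gap: 0.001
gripper_force: 0.0
```

View pics/c6.png

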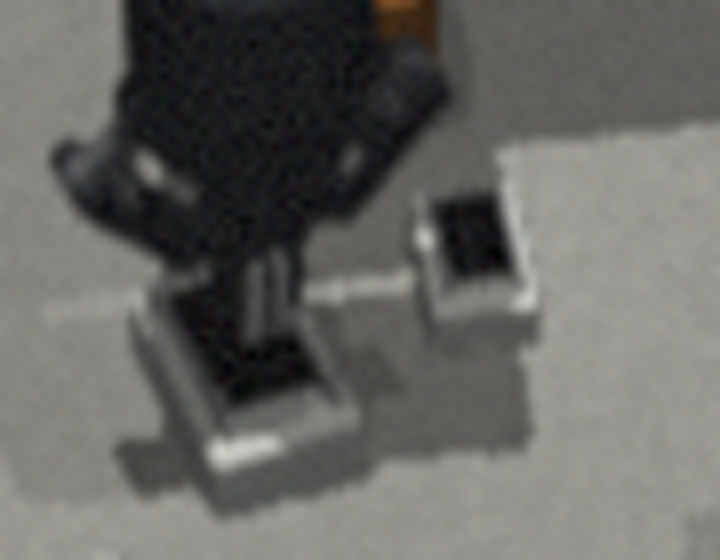

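The fingertips are at about (265,340), over the raised half and just at it. There is no force yet, so I keep going gently.

```bash
for i in 1; do python3 -m pendant '[[[0,0,0.0025,0,0,0,0],[0,0,0,0,0,0,0]]]'; done
python3 -m pendant '[[[0,0,0.0025,0,0,0,0],[0,0,0,0,0,0,0]]]'
python3 -m pendant '[[[0,0,0.0025,0,0,0,0],[0,0,0,0,0,0,0]]]'
```

```text
t: 8.1
tcp_pos: [0.4808, 0.0017, 0.0451]
tool_rot: [-0.002, 1.0, 0.0, -0.0]
force: [-0.0, -1.0, -0.5]
finger_gap: -0.0
gripper_force: 0.0
t: 8.3
tcp_pos: [0.4808, 0.0017, 0.0431]
tool_rot: [-0.002, 1.0, 0.0, -0.0]
force: [0.1, 0.2, -0.0]
finger_gap: 0.001
gripper_force: 0.0
t: 8.5
tcp_pos: [0.4807, 0.0016, 0.0411]
tool_rot: [-0.002, 1.0, 0.0, -0.0]
force: [0.7, 0.2, 0.4]
finger_gap: -0.004
gripper_force: 0.0
```

```bash
python3 - <<'E'
from h import *
s=snap('scene','s4');P=cloud(s)
cv2.imwrite('pics/c7.png',cv2.resize(cv2.imread('pics/s4.png')[150:220,220:310],None,fx=8,fy=8,interpolation=cv2.INTER_CUBIC))
for v in range(178,204,2): print(v,[' '.join(f'{1000*a:.0f}' for a in P[v,u]) for u in range(246,262,3)])
E
```

```text
178 ['479 -12 112', '497 -11 129', '496 -3 124', '494 6 118', '493 14 114', '492 23 109']
180 ['486 -15 112', '499 -12 124', '494 -2 114', '496 5 113', '495 13 109', '409 59 2']
182 ['488 -16 108', '493 -10 110', '493 -2 107', '492 6 101', '494 14 100', '414 56 0']
184 ['488 -16 100', '495 -11 104', '496 -3 103', '493 6 95', '417 46 -1', '421 53 0']
186 ['478 -13 80', '491 -9 92', '493 -2 91', '494 5 89', '425 43 0', '428 50 1']
188 ['477 -13 72', '488 -9 82', '491 -2 81', '493 6 81', '429 41 -2', '432 49 -3']
190 ['458 -6 41', '490 -10 76', '493 -2 76', '492 6 71', '462 27 30', '439 45 -2']
192 ['nan nan nan', '488 -9 66', '492 -2 67', '493 6 64', '475 21 38', '445 43 -3']
194 ['472 -12 42', '474 -4 41', '477 3 41', '483 9 45', '485 17 42', '454 39 -1']
196 ['479 -14 42', '480 -6 41', '484 1 41', '493 5 49', '497 12 50', '486 25 31']
198 ['474 -13 29', '491 -11 47', '494 -4 47', '496 4 45', '498 12 43', '495 22 35']
200 ['485 -17 35', '496 -13 45', '495 -4 40', '492 6 31', '496 12 33', '498 20 31']
202 ['489 -19 32', '491 -11 30', '495 -4 31', '497 3 31', '501 10 30', '504 17 31']
```

View pics/c7.png

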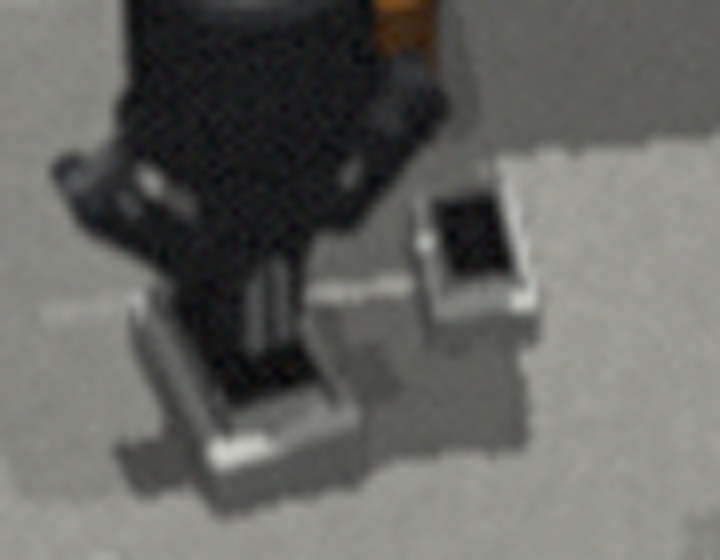

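The picture and depth put the finger ends near z≈0.057, still above the rocker, whose raised half has not moved (about 45–49 mm). I carry on down with the force as a guard.

```bash
python3 -m pendant '[[[0,0,0.0025,0,0,0,0],[0,0,0.0025,0,0,0,0],[0,0,0,0,0,0,0]]]'
python3 -m pendant '[[[0,0,0.0025,0,0,0,0],[0,0,0,0,0,0,0]]]'
python3 -m pendant '[[[0,0,0.0025,0,0,0,0],[0,0,0,0,0,0,0]]]'
python3 -m pendant '[[[0,0,0.0025,0,0,0,0],[0,0,0,0,0,0,0]]]'
```

```text
t: 8.85
tcp_pos: [0.4807, 0.0017, 0.037]
tool_rot: [-0.002, 1.0, 0.0, -0.0]
force: [0.5, 0.3, 0.1]
finger_gap: -0.0
gripper_force: 0.0
t: 9.05
tcp_pos: [0.4807, 0.0017, 0.0351]
tool_rot: [-0.002, 1.0, 0.0, -0.0]
force: [-0.3, 0.4, -1.0]
finger_gap: 0.005
gripper_force: 0.0
t: 9.25
tcp_pos: [0.4808, 0.0016, 0.0331]
tool_rot: [-0.002, 1.0, 0.0, -0.0]
force: [0.2, -0.1, -0.3]
finger_gap: -0.002
gripper_force: 0.0
t: 9.45
tcp_pos: [0.4808, 0.0016, 0.0311]
tool_rot: [-0.002, 1.0, 0.0, -0.0]
force: [0.3, 0.1, 0.4]
finger_gap: -0.001
gripper_force: 0.0
```

```bash
python3 -m pendant '[[[0,0,0.0025,0,0,0,0],[0,0,0,0,0,0,0]]]'
python3 -m pendant '[[[0,0,0.0025,0,0,0,0],[0,0,0,0,0,0,0]]]'
python3 - <<'E'
from h import *
s=snap('scene','s5');P=cloud(s)
for v in range(186,206,1): print(v,[' '.join(f'{1000*a:.0f}' for a in P[v,u]) for u in range(246,262,3)])
E
```

```text
t: 9.65
tcp_pos: [0.4807, 0.0017, 0.0291]
tool_rot: [-0.002, 1.0, 0.0, -0.0]
force: [0.5, 0.3, -0.8]
finger_gap: 0.003
gripper_force: 0.0
t: 9.85
tcp_pos: [0.4812, 0.0016, 0.0273]
tool_rot: [-0.002, 1.0, -0.0, 0.0]
force: [-0.1, 0.3, 0.0]
finger_gap: -0.006
gripper_force: 0.1
186 ['489 -17 94', '494 -11 96', '494 -3 93', '496 5 91', '425 43 0', '424 52 -4']
187 ['488 -17 89', '495 -11 94', '494 -3 88', '495 5 86', '426 42 -3', '433 48 2']
188 ['478 -13 73', '496 -12 91', '491 -2 82', '493 6 81', '432 39 1', '433 48 -2']
189 ['475 -12 66', '490 -10 80', '493 -2 80', '493 6 76', '434 39 -1', '438 46 -0']
190 ['476 -13 63', '488 -9 74', '491 -2 74', '491 7 70', '463 26 31', '440 45 -1']
191 ['477 -13 60', '488 -9 70', '496 -4 76', '495 5 71', '465 26 29', '446 43 1']
192 ['460 -7 36', '490 -10 69', '495 -3 71', '492 6 63', '474 22 36', '450 41 2']
193 ['466 -9 39', '490 -10 64', '495 -4 67', '493 5 61', '476 21 35', '454 39 3']
194 ['469 -10 38', '490 -10 61', '494 -3 62', '493 5 57', '486 17 44', '455 39 1']
195 ['473 -12 40', '487 -9 53', '494 -3 58', '494 5 54', '489 16 43', '479 28 27']
196 ['476 -13 39', '487 -9 49', '493 -3 53', '493 5 49', '493 14 45', '485 26 30']
197 ['478 -14 37', '484 -8 41', '492 -3 48', '494 5 47', '495 13 44', '487 25 29']
198 ['474 -13 29', '491 -11 47', '491 -2 43', '496 4 45', '497 12 42', '497 20 38']
199 ['483 -16 36', '492 -11 43', '494 -4 42', '498 3 43', '494 13 34', '499 20 36']
200 ['486 -17 35', '494 -12 42', '497 -5 42', '492 6 31', '495 13 31', '499 19 33']
201 ['491 -19 39', '496 -13 41', '493 -3 33', '495 4 32', '498 11 31', '502 18 32']
202 ['489 -19 32', '492 -11 31', '496 -5 33', '498 3 31', '502 10 33', '505 17 32']
203 ['492 -20 32', '493 -12 29', '499 -6 32', '500 2 30', '503 9 30', '508 16 32']
204 ['493 -20 28', '499 -14 33', '502 -7 33', '502 1 29', '507 8 31', '509 15 29']
205 ['497 -22 30', '502 -16 32', '504 -8 32', '508 -1 32', '510 6 31', '509 15 26']
```

Contact has now been made: x shifted slightly and the end dropped to about 43 mm. I press on until it stops hard.

```bash
python3 -m pendant '[[[0,0,0.0025,0,0,0,0],[0,0,0,0,0,0,0]]]'
python3 -m pendant '[[[0,0,0.0025,0,0,0,0],[0,0,0,0,0,0,0]]]'
python3 -m pendant '[[[0,0,0.0025,0,0,0,0],[0,0,0,0,0,0,0]]]'
python3 -m pendant '[[[0,0,0.002,0,0,0,0],[0,0,0,0,0,0,0]]]'
```

```text
t: 10.1
tcp_pos: [0.4813, 0.0015, 0.0253]
tool_rot: [-0.002, 1.0, -0.0, 0.0]
force: [0.7, 0.4, 0.4]
finger_gap: 0.004
gripper_force: 0.3
t: 10.3
tcp_pos: [0.4812, 0.0015, 0.0233]
tool_rot: [-0.002, 1.0, -0.0, 0.0]
force: [0.6, -0.5, 0.5]
finger_gap: 0.002
gripper_force: 0.4
t: 10.5
tcp_pos: [0.4816, 0.0015, 0.0214]
tool_rot: [-0.002, 1.0, -0.0, 0.001]
force: [1.5, 0.5, 1.8]
finger_gap: -0.0
gripper_force: 1.2
t: 10.7
tcp_pos: [0.4816, 0.0015, 0.0212]
tool_rot: [-0.002, 1.0, -0.0, 0.001]
force: [-0.3, 0.9, 15.8]
finger_gap: -0.001
gripper_force: 8.1
```

It reached a hard stop at 16 N. I lift clear and verify.

```bash
python3 -m pendant '[[[0,0,-0.01,0,0,0,0],[0,0,-0.05,0,0,0,0],[0,0,-0.05,0,0,0,0],[0,0,-0.05,0,0,0,0],[0,0,-0.05,0,0,0,0],[0.05,0,0,0,0,0,0],[0.05,0,0,0,0,0,0],[0,0.06,0,0,0,0,0],[0,0.06,0,0,0,0,0],[0,0.06,0,0,0,0,0],[0,0,0,0,0,0,0],[0,0,0,0,0,0,0]]]'
python3 - <<'E'
from h import *
s=snap('top','t4');a=snap('scene','s6');P=cloud(s);Q=cloud(a);z=P[...,2]
for n,C in(('top',P),('scene',Q)):
  for x in np.arange(.440,.496,.006):
    m=(abs(C[...,1]-.002)<.012)&(abs(C[...,0]-x)<.003)&(C[...,2]>.02)&(C[...,2]<.06); print(n,round(x,3),m.sum(),np.round(np.median(C[m][:,2])*1000,1) if m.any() else 0)
v,u=np.indices(z.shape)
m=(z>.135)&(z<.158)&(v>90)&(v<200)&(u>105)&(u<212)
r=P[m];print(cv2.minAreaRect((r[:,:2]*1000).astype(np.float32)))
r=P[155:210,300:385];r=r[r[...,2]>.19];print('cup',r[:,0].min(),r[:,1].max())
cv2.imwrite('pics/c8.png',cv2.resize(cv2.imread('pics/s6.png'),(800,600)))
E
```

```text
t: 11.9
tcp_pos: [0.399, 0.1462, 0.1873]
tool_rot: [-0.004, 1.0, -0.0, -0.001]
force: [0.4, 0.1, -0.9]
finger_gap: 0.001
gripper_force: 0.0
top 0.44 18 48.4
top 0.446 20 46.2
top 0.452 25 44.6
top 0.458 18 43.7
top 0.464 18 42.6
top 0.47 25 40.2
top 0.476 19 41.0
top 0.482 18 41.7
top 0.488 18 40.0
top 0.494 18 40.2
scene 0.44 4 45.0
scene 0.446 19 45.9
scene 0.452 20 45.3
scene 0.458 21 42.4
scene 0.464 19 40.2
scene 0.47 15 38.8
scene 0.476 17 39.5
scene 0.482 19 38.3
scene 0.488 14 38.6
scene 0.494 19 38.7
((681.10009765625, 218.21484375), (221.02247619628906, 193.74398803710938), 85.51321411132812)
cup 0.5243957293473973 -0.16250128253119844
```

View pics/c8.png

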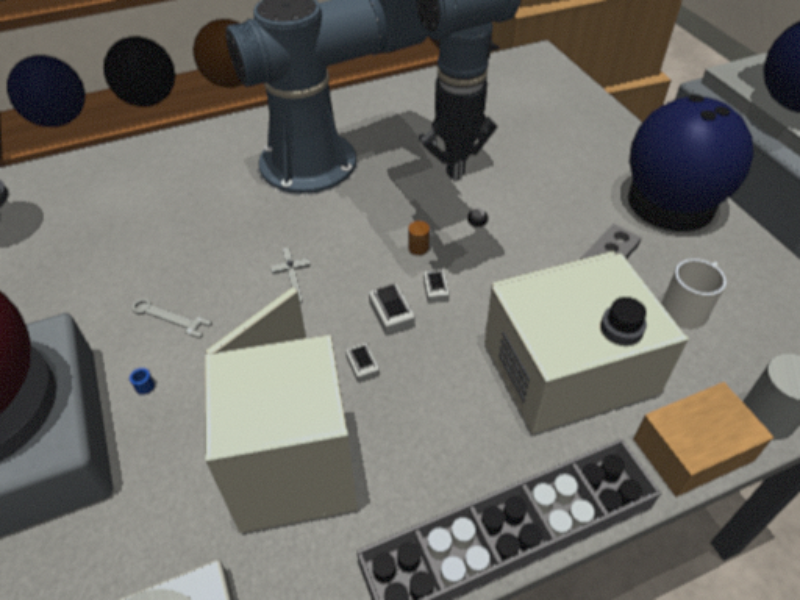

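The far half of the rocker is now level at about 40 mm with the near half raised, so it is fully on. The extractor door is shut, the cupboard door reads the same as at the start, and the arm is clear of everything.

```bash
python3 -c "
from station import job
print(job.sign_off())"
```

```text
the job is handed in; nothing more can be done
None
```

I pushed the extractor door past its catch until it snapped shut, then pressed the rocker fully on; the cupboard door is unmoved and the job was handed in at about 12 s of the 38 s allowed.

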